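Load the bath rack with the test portions, in the order of the sample rack

ROBOT

A 6-joint arm with a two-finger parallel gripper is mounted at the origin on the work surface. World frame = base frame: x ahead of the robot, y to its left, z up, the work surface at z = 0. Lengths are in m, angles in rad, forces in N, time in s.
With the tool pointing down it reaches from about 0.25 to 0.775 m from the base axis. Payload 4 kg.
Tool frame: the origin (TCP) lies at the centre of the arm's flange, where the gripper is bolted on; the fingertips stand 199 mm ahead of it and the grasp point (between the pads) lies 180 mm ahead of it (robot.tcp_to_tips is the distance from the TCP to the fingertips, in m); z points along the fingers, y is the line along which they close (so a half turn about z gives the same grasp; the last joint's range is limited). The gripper opens to 94 mm and grips with 3 to 60 N. Pads are 16 mm wide; open, the fingers measure 119 mm over their backs; the gripper's body (75 mm by 177 mm) begins 78 mm behind the grasp point.
Start: joints at [1.162, 0.087, 1.371, -0, 1.684, -0.103], TCP at [0.166, 0.524, 0.405] pointing down, gripper open.
Joint ranges: [-3.1, 3.1], [-0.76, 2.03], [0.27, 2.55], [-1.08, 4.22], [0.17, 2.65], [-2.57, 2.57]. Speed limits (rad/s): [2.79, 2.79, 3.14, 3.14, 3.14, 3.14].

INTERFACE

Orientations are given as [roll, pitch, yaw] about the fixed x, y, z axes, in that order (R = Rz(yaw) Ry(pitch) Rx(roll)).
In Python, from bench import telemetry, snapshot, ticket, robot gives the robot as it stands.
- The arm moves only by the tool apply_moves, never from a script. Its argument "moves" is a list that holds one entry, the list of rows, each a list of 5 numbers: the shift along the tool's x, y, z in units of 50 mm (1.0 is 50 mm), then the turn about the tool's z in units of 10 degrees (1.0 is 10 degrees), then the closure, from 0 (fully open) to 1 (shut). A call has 1 to 10 rows; each row is the pose to reach, as a shift and turn from the pose commanded when the call began, along the tool's axes at that moment; what a row does not reach only later rows make up. A row lasts 1/8 s, in which the tool goes at most 62.5 mm and 10.7 degrees, less where a joint would pass 70% of its speed; a pose out of reach is approached as far as the arm can. A call with a gripper value outside its range is refused whole. The fingers move at their own pace and stop on an object; the grip force is fixed at half the most. Time passes only in rows, so rows that repeat a pose let the fingers close. It gives the time, the measured TCP pose, the force, the opening and the grip force at its end, in the units of the state.
- telemetry.get_obs(): the state, without advancing time (a new reading comes with each control period).
- snapshot(name): name is "scene" or "top" or "wrist"; returns a dict with "image" (384x512x3 uint8, red, green, blue), "fovy" (degrees; the focal length in pixels is half the picture's height over the tangent of half this angle, whatever the lens; pixels are square), "cx", "cy" (the principal point, pixels), "R" (3x3) and "t" (3): a world point X has camera coordinates R X + t. Camera axes: x right, y down, z forward; pixel columns grow to the right and rows downward; lengths in m; the calibration is good to about 2 mm. A picture is of the moment at which its call begins. There is no depth.
- ticket.close_job(): hands the job in; it is judged then, once.
The state is a dict: "time": time; "joint_positions": joint angles; "qvel": joint speeds; "joint_torque": joint torques, N m; "tool_pos": TCP position; "ee_rot": TCP orientation; "wrist_force": force on the tool from outside, world axes, zero at the start; "wrist_torque": the same for the moment, N m; "width": finger opening in m; "finger_force": force on a finger pad.
Only numpy, scipy, OpenCV 4.12 (cv2) and the standard library are available. Lean on these libraries where they do the work, as an engineer would, in place of code of your own. Each camera call takes 0.05 s, during which the arm holds its last target. There are 200 camera calls.

TASK

Move the four white test bottles from the front row of the grey rack into the steel bath rack, keeping them in the same order counted from the blue end: the one nearest the grey rack's blue end goes into the pocket nearest the steel rack's blue end, and so on. Stand each one upright on the floor of its pocket without dropping or tipping it, and leave the amber bottles of the back row where they are.

Things in the scene. Friction and masses are not known exactly. Their poses are not given: they have to be found in the camera images.
- test_red_mid (a point): White plastic bottle with a red screw cap, the test portion of the red sample: round, 36 mm across, 90 mm tall with its cap (cap 29 mm across, the top 23 mm), 60 to 120 g. It starts upright in the front row of the grey rack, in front of the amber bottle with the same cap colour. The point is on its axis, half-way up (45 mm above its foot); z is its axis.
- test_yellow_mid (a point): White plastic bottle with a yellow screw cap, the test portion of the yellow sample: round, 36 mm across, 90 mm tall with its cap (cap 29 mm across, the top 23 mm), 60 to 120 g. It starts upright in the front row of the grey rack, in front of the amber bottle with the same cap colour. The point is on its axis, half-way up (45 mm above its foot); z is its axis.
- test_green_mid (a point): White plastic bottle with a green screw cap, the test portion of the green sample: round, 36 mm across, 90 mm tall with its cap (cap 29 mm across, the top 23 mm), 60 to 120 g. It starts upright in the front row of the grey rack, in front of the amber bottle with the same cap colour. The point is on its axis, half-way up (45 mm above its foot); z is its axis.
- test_black_mid (a point): White plastic bottle with a black screw cap, the test portion of the black sample: round, 36 mm across, 90 mm tall with its cap (cap 29 mm across, the top 23 mm), 60 to 120 g. It starts upright in the front row of the grey rack, in front of the amber bottle with the same cap colour. The point is on its axis, half-way up (45 mm above its foot); z is its axis.
- kept_red_mid (a point): Amber glass bottle with a red screw cap, the retained portion of the red sample, 36 mm across and 90 mm tall like the white ones. It stands loose in the back row of the grey rack and stays there. The point is on its axis, half-way up (45 mm above its foot); z is its axis.
- kept_yellow_mid (a point): Amber glass bottle with a yellow screw cap, the retained portion of the yellow sample, 36 mm across and 90 mm tall like the white ones. It stands loose in the back row of the grey rack and stays there. The point is on its axis, half-way up (45 mm above its foot); z is its axis.
- kept_green_mid (a point): Amber glass bottle with a green screw cap, the retained portion of the green sample, 36 mm across and 90 mm tall like the white ones. It stands loose in the back row of the grey rack and stays there. The point is on its axis, half-way up (45 mm above its foot); z is its axis.
- kept_black_mid (a point): Amber glass bottle with a black screw cap, the retained portion of the black sample, 36 mm across and 90 mm tall like the white ones. It stands loose in the back row of the grey rack and stays there. The point is on its axis, half-way up (45 mm above its foot); z is its axis.
- store_rack: Grey bottle rack, fixed, 150 (x) by 258 mm (y), 22 mm high; two rows of four round pockets 50 mm wide, floor 6 mm above the bench. A blue strip 28 mm high marks its +y end. Origin: centre of its underside. x runs from the front row (x = -42 mm, white bottles, robot's side) to the back row (x = +42, amber); y along the rows to the blue end. Pockets at y = +84, +28, -28, -84 mm.
- bath_rack: Stainless rack of the bath, fixed on the bench, turned either way, 70 (x) by 256 mm (y): one row of four empty round pockets, 50 mm holes in a sheet (top 20 mm above the bench) over a floor 6 mm above the bench. A blue cheek 28 mm high marks its +y end. Origin: centre of its underside; y along the row to the blue end. Pockets at x = 0, y = +84, +28, -28, -84 mm.

How it is judged:
At the end, for the whole second after the job is handed in: All white bottles upright (8 deg), at rest, on the steel rack's floor (5 mm), within 12 mm of the centre of the pocket with the same number from the blue end as the place of the amber bottle of the same cap colour in the grey rack; amber bottles within 18 mm of their starts (((y of kept_red_mid in the frame of store_rack between 0.064 and 0.104 m and y of test_red_mid in the frame of bath_rack between 0.072 and 0.096 m) or (y of kept_red_mid in the frame of store_rack between 0.008 and 0.048 m and y of test_red_mid in the frame of bath_rack between 0.016 and 0.04 m) or (y of kept_red_mid in the frame of store_rack between -0.048 and -0.008 m and y of test_red_mid in the frame of bath_rack between -0.04 and -0.016 m) or (y of kept_red_mid in the frame of store_rack between -0.104 and -0.064 m and y of test_red_mid in the frame of bath_rack between -0.096 and -0.072 m)) and x of test_red_mid in the frame of bath_rack between -0.012 and 0.012 m and z of test_red_mid in the frame of bath_rack between 0.046 and 0.056 m and angle between each of test_red_mid, kept_red_mid, test_yellow_mid, kept_yellow_mid, test_green_mid, kept_green_mid, test_black_mid, kept_black_mid's own z axis and vertical below 0.15 rad and linear speed of each of test_red, test_yellow, test_green, test_black below 0.02 m/s and distance of each of kept_red_mid, kept_yellow_mid, kept_green_mid, kept_black_mid from where it was at the start of the episode below 0.018 m and ((y of kept_yellow_mid in the frame of store_rack between 0.064 and 0.104 m and y of test_yellow_mid in the frame of bath_rack between 0.072 and 0.096 m) or (y of kept_yellow_mid in the frame of store_rack between 0.008 and 0.048 m and y of test_yellow_mid in the frame of bath_rack between 0.016 and 0.04 m) or (y of kept_yellow_mid in the frame of store_rack between -0.048 and -0.008 m and y of test_yellow_mid in the frame of bath_rack between -0.04 and -0.016 m) or (y of kept_yellow_mid in the frame of store_rack between -0.104 and -0.064 m and y of test_yellow_mid in the frame of bath_rack between -0.096 and -0.072 m)) and x of test_yellow_mid in the frame of bath_rack between -0.012 and 0.012 m and z of test_yellow_mid in the frame of bath_rack between 0.046 and 0.056 m and ((y of kept_green_mid in the frame of store_rack between 0.064 and 0.104 m and y of test_green_mid in the frame of bath_rack between 0.072 and 0.096 m) or (y of kept_green_mid in the frame of store_rack between 0.008 and 0.048 m and y of test_green_mid in the frame of bath_rack between 0.016 and 0.04 m) or (y of kept_green_mid in the frame of store_rack between -0.048 and -0.008 m and y of test_green_mid in the frame of bath_rack between -0.04 and -0.016 m) or (y of kept_green_mid in the frame of store_rack between -0.104 and -0.064 m and y of test_green_mid in the frame of bath_rack between -0.096 and -0.072 m)) and x of test_green_mid in the frame of bath_rack between -0.012 and 0.012 m and z of test_green_mid in the frame of bath_rack between 0.046 and 0.056 m and ((y of kept_black_mid in the frame of store_rack between 0.064 and 0.104 m and y of test_black_mid in the frame of bath_rack between 0.072 and 0.096 m) or (y of kept_black_mid in the frame of store_rack between 0.008 and 0.048 m and y of test_black_mid in the frame of bath_rack between 0.016 and 0.04 m) or (y of kept_black_mid in the frame of store_rack between -0.048 and -0.008 m and y of test_black_mid in the frame of bath_rack between -0.04 and -0.016 m) or (y of kept_black_mid in the frame of store_rack between -0.104 and -0.064 m and y of test_black_mid in the frame of bath_rack between -0.096 and -0.072 m)) and x of test_black_mid in the frame of bath_rack between -0.012 and 0.012 m and z of test_black_mid in the frame of bath_rack between 0.046 and 0.056 m); the robot touches nothing.
It fails at once if a bottle of the back row is shifted by more than 18 mm or tipped (distance of any of kept_red_mid, kept_yellow_mid, kept_green_mid, kept_black_mid from where it was at the start of the episode above 0.018 m or angle between any of kept_red_mid, kept_yellow_mid, kept_green_mid, kept_black_mid's own z axis and vertical above 0.4 rad).
It fails at once if a white bottle is tipped over (more than 40 degrees) (angle between any of test_red_mid, test_yellow_mid, test_green_mid, test_black_mid's own z axis and vertical above 0.7 rad).
It fails at once if a white bottle is dropped (falls free of the fingers faster than 0.8 m/s, a fall of more than 3 cm) ((linear speed of test_red above 0.8 m/s and contact force between the fingers and test_red below 0.05 N) or (linear speed of test_yellow above 0.8 m/s and contact force between the fingers and test_yellow below 0.05 N) or (linear speed of test_green above 0.8 m/s and contact force between the fingers and test_green below 0.05 N) or (linear speed of test_black above 0.8 m/s and contact force between the fingers and test_black below 0.05 N)).
It also fails if it takes over 115 s, if anything falls off the work surface, if the arm or the gripper's body presses on something with over 40 N, if the wrist force passes 120 N, or if a joint passes its speed limit or range.

## Working session

There is one attempt and no reset: what is moved stays moved. The work goes in short steps, Python scripts to look and compute and a tool call to move; the robot and the scene stay as the last step left them, time stands still between calls to the robot, and variables do not carry over. Pictures are saved under pics/ and viewed, at most 14 in all, crops included, and the job is handed in when it is done.

Besides the shell and the picture viewer there is one more tool, called after "Request:" as name(argument=value, ...), one argument or row to a line, values as JSON. apply_moves: Moves the arm, as the interface text tells. Its arguments: {"type":"object","properties":{"moves":{"type":"array","items":{"type":"array","items":{"type":"array","items":{"type":"number"}}}}},"required":["moves"]}

```bash
mkdir -p pics; ls; cat > h.py <<'E'
import numpy as np, cv2
from bench import telemetry, snapshot, ticket, robot
def K(s):
    f=s["image"].shape[0]/2/np.tan(np.radians(s["fovy"])/2); return f
def ray(s,u,v):
    f=K(s); R=np.array(s["R"]); t=np.array(s["t"])
    d=R.T@np.array([(u-s["cx"])/f,(v-s["cy"])/f,1.]); return -R.T@t, d/np.linalg.norm(d)
def onz(s,u,v,z):
    o,d=ray(s,u,v); return o+d*(z-o[2])/d[2]
def proj(s,X):
    c=np.array(s["R"])@X+np.array(s["t"]); return K(s)*c[0]/c[2]+s["cx"],K(s)*c[1]/c[2]+s["cy"]
def tri(rays):
    A=np.zeros((3,3));b=np.zeros(3)
    for o,d in rays:
        P=np.eye(3)-np.outer(d,d);A+=P;b+=P@o
    X=np.linalg.solve(A,b); return X,[np.linalg.norm(np.cross(X-o,d)) for o,d in rays]
E
python3 - <<'E'
from h import *
ims=[]
for n in("scene","top","wrist"):
    s=snapshot(n); cv2.imwrite(f"pics/{n}0.png",s["image"][:,:,::-1]); print(n,s["fovy"],s["cx"],s["cy"],(-np.array(s["R"]).T@np.array(s["t"])).round(3),np.array(s["R"]).round(3).tolist())
print(telemetry.get_obs())
E
```

```text
pics
scene 44.97555775214903 253.21347969344006 198.57490685503387 [ 1.103 -0.291  0.828] [[0.517, 0.856, -0.004], [0.664, -0.404, -0.629], [-0.54, 0.323, -0.777]]
top 51.865409492393646 253.68914939221582 184.7335718124974 [0.402 0.027 0.876] [[0.121, -0.993, -0.002], [-0.968, -0.118, -0.22], [0.218, 0.028, -0.976]]
wrist 61.22646431882582 254.07988019364012 192.1731899868303 [0.093 0.546 0.384] [[0.301, 0.953, -0.002], [0.922, -0.291, 0.257], [0.245, -0.079, -0.966]]
{'time': 0.15, 'joint_positions': array([ 1.16188628e+00,  8.77503757e-02,  1.37191655e+00, -3.16545533e-05,
        1.68359359e+00, -1.03074391e-01]), 'qvel': array([ 0.00067997, -0.00167577, -0.00281775,  0.00023838, -0.00048042,
        0.00104306]), 'joint_torque': array([ 8.13503921e-04, -3.40642476e+01, -3.02793610e+01,  7.17701018e-02,
        3.05098656e-02, -1.22060892e-04]), 'tool_pos': array([0.16555579, 0.52438826, 0.40378703]), 'ee_rot': array([-3.13993041e+00, -1.40316822e-04,  2.83575334e+00]), 'wrist_force': array([0.24157895, 0.25861285, 1.11313769]), 'wrist_torque': array([-0.00852358,  0.01209336,  0.04764312]), 'finger_force': 0.0, 'width': 0.09392290801764103}
```

View pics/top0.png

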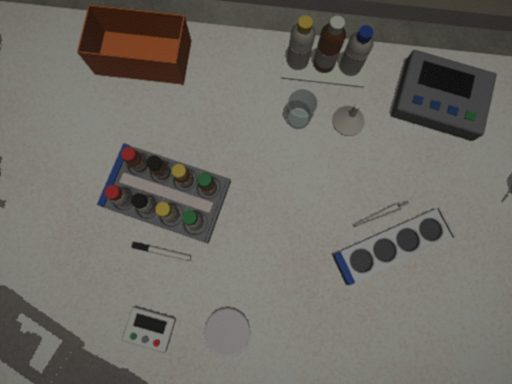

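View pics/scene0.png

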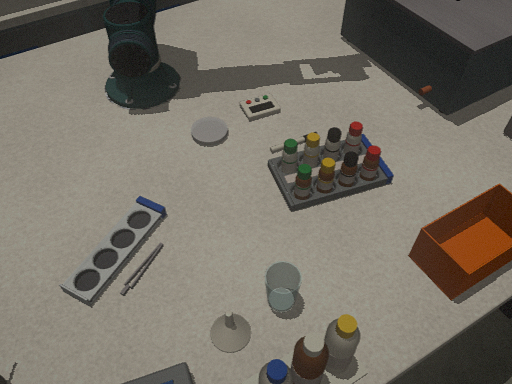

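The scene shows the grey rack left in the top view, blue end at (112,177). The front row caps are red (113,193), black (140,202), yellow (165,211) and green (191,218), and the back row has the same order. The steel rack's holes are at (361,261), (385,250), (408,239), (431,229), with its blue cheek at (344,267).

```bash
cat > m.py <<'E'
from h import *
S={n:snapshot(n) for n in("top","scene")}
def blobs(s,lo,hi,amin,roi):
    h=cv2.cvtColor(s["image"],cv2.COLOR_RGB2HSV); m=cv2.inRange(h,lo,hi)
    if lo[0]==0 and hi[0]<15: m|=cv2.inRange(h,(172,lo[1],lo[2]),(180,hi[1],hi[2]))
    M=np.zeros_like(m); x0,y0,x1,y1=roi; M[y0:y1,x0:x1]=m[y0:y1,x0:x1]
    n,_,st,c=cv2.connectedComponentsWithStats(M)
    return [(c[i].round(1).tolist(),st[i].tolist()) for i in range(1,n) if st[i][4]>=amin]
C=dict(red=((0,130,70),(6,255,255)),yellow=((19,120,90),(32,255,255)),green=((45,80,30),(85,255,255)),black=((0,0,0),(180,255,30)))
ROI=dict(top=(90,135,240,245),scene=(255,110,400,215))
if __name__=="__main__":
    for n,s in S.items():
        for c,(lo,hi) in C.items(): print(n,c,blobs(s,lo,hi,25,ROI[n]))
        print(n,"blue",blobs(s,(100,120,40),(125,255,255),40,(90,130,400,300)))
        print(n,"holes",blobs(s,(0,0,0),(180,255,80),150,dict(top=(330,205,460,290),scene=(60,190,170,305))[n]))
E
python3 m.py
python3 - <<'E'
from h import *
a=cv2.imread("pics/top0.png")[140:250,90:245]; b=cv2.imread("pics/scene0.png")[110:215,255:400]
a=cv2.resize(a,(600,426),interpolation=cv2.INTER_CUBIC); cv2.imwrite("pics/topcrop.png",a)
E
```

```text
top red [([128.0, 153.7], [122, 147, 13, 14, 145]), ([111.7, 191.6], [105, 185, 14, 15, 155])]
top yellow [([178.4, 170.3], [172, 164, 14, 14, 151]), ([162.2, 208.5], [155, 202, 15, 14, 163])]
top green [([204.2, 179.4], [197, 173, 15, 14, 160]), ([189.2, 217.0], [182, 210, 15, 15, 168])]
top black [([154.3, 163.4], [147, 157, 15, 14, 142]), ([139.1, 200.3], [132, 194, 15, 14, 160])]
top blue [([114.5, 170.8], [105, 154, 18, 34, 177]), ([102.0, 199.6], [98, 191, 8, 15, 65]), ([343.7, 268.3], [334, 253, 20, 31, 229])]
top holes [([430.6, 229.2], [419, 218, 24, 23, 407]), ([407.7, 239.4], [397, 228, 23, 24, 414]), ([384.6, 249.9], [373, 239, 24, 23, 417]), ([361.3, 260.4], [350, 249, 24, 24, 428])]
scene red [([355.7, 127.5], [350, 122, 12, 14, 114]), ([373.6, 151.8], [367, 146, 14, 15, 128])]
scene yellow [([312.6, 136.6], [307, 133, 13, 9, 88]), ([327.9, 162.0], [322, 157, 13, 11, 103])]
scene green [([290.3, 144.0], [284, 139, 13, 15, 104]), ([304.3, 170.4], [298, 164, 13, 16, 151])]
scene black []
scene blue [([365.2, 141.0], [362, 134, 9, 14, 57]), ([384.8, 168.1], [379, 158, 14, 19, 91]), ([149.8, 203.5], [136, 196, 28, 16, 150])]
scene holes [([120.6, 261.5], [61, 201, 106, 104, 723]), ([138.5, 219.3], [127, 211, 24, 18, 318]), ([122.4, 238.1], [110, 229, 25, 19, 354]), ([105.0, 258.2], [93, 248, 25, 21, 386]), ([86.5, 279.6], [74, 269, 26, 22, 430])]
```

View pics/topcrop.png

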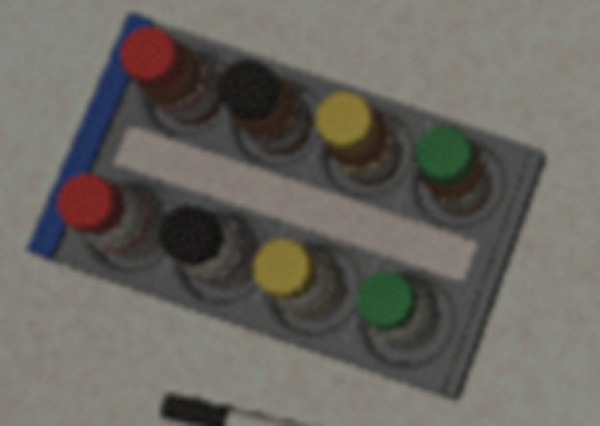

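The crop shows all eight cap tops clear of each other in the top view: colours pair up front to back, in the order red, black, yellow, green from the blue end. Next I triangulate.

```bash
cat > loc.py <<'E'
from m import *
T,Sc=S["top"],S["scene"]
th=sorted(b[0] for b in blobs(T,(0,0,0),(180,255,80),150,(330,205,460,290)))
sh=[b[0] for b in blobs(Sc,(0,0,0),(180,255,80),150,(60,190,170,305)) if b[1][4]<600]
sh=sorted(sh,reverse=True)
H=[]
for a,b in zip(th,sh):
    X,e=tri([ray(T,*a),ray(Sc,*b)]); P=onz(T,*a,.02); Q=onz(Sc,*b,.02); H.append((P+Q)/2)
    print("hole",X.round(4),np.round(e,4),P[:2].round(4),Q[:2].round(4))
H=np.array(H); print("pitch",np.linalg.norm(np.diff(H,axis=0),axis=1), "ang",np.degrees(np.arctan2(*(H[0]-H[3])[[1,0]])))
F={}
for c in("red","black","yellow","green"):
    lt=blobs(T,*C[c],100,ROI["top"]); 
    for k,b in zip(("kept","test"),lt): F[k,c]=onz(T,*b[0],.096)
    if c!="black":
        ls=blobs(Sc,*C[c],60,ROI["scene"])
        ls=ls if c!="black" else []
        for b,l,k in zip(lt,ls[::-1],("kept","test")):
            st=l[1]; X,e=tri([ray(T,*b[0]),ray(Sc,st[0]+(st[2]-1)/2,st[1]+5)]); print(k,c,"tri",X.round(4),np.round(e,4))
for k in F: print(k,F[k].round(4))
f=np.array([F["test",c] for c in("red","black","yellow","green")]); print(np.linalg.norm(np.diff(f,axis=0),axis=1),"ang",np.degrees(np.arctan2(*(f[0]-f[3])[[1,0]])))
E
python3 loc.py
```

```text
hole [ 0.4571 -0.197   0.0133] [0. 0.] [ 0.4567 -0.1952] [ 0.4625 -0.1977]
hole [ 0.4857 -0.2452  0.0138] [0.0001 0.0001] [ 0.485  -0.2434] [ 0.4904 -0.2455]
hole [ 0.514  -0.2939  0.0137] [0.0003 0.0003] [ 0.5131 -0.2918] [ 0.5187 -0.2936]
hole [ 0.5424 -0.3424  0.0138] [0.0003 0.0003] [ 0.5413 -0.34  ] [ 0.5469 -0.3417]
pitch [0.05562183 0.05589283 0.0557757 ] ang 120.34501298636646
kept red tri [0.6116 0.3181 0.0873] [0.0008 0.0008]
test red tri [0.5278 0.3347 0.0867] [0.0019 0.0019]
kept yellow tri [0.5885 0.2075 0.0913] [0.0003 0.0003]
test yellow tri [0.5063 0.2276 0.0863] [0.0006 0.0006]
kept green tri [0.5762 0.1524 0.0885] [0.0001 0.0001]
test green tri [0.4959 0.1706 0.0874] [0.0004 0.0004]
('kept', 'red') [0.6097 0.3156 0.096 ]
('test', 'red') [0.5271 0.3329 0.096 ]
('kept', 'black') [0.5959 0.2583 0.096 ]
('test', 'black') [0.5163 0.2746 0.096 ]
('kept', 'yellow') [0.5875 0.2067 0.096 ]
('test', 'yellow') [0.5053 0.2257 0.096 ]
('kept', 'green') [0.5746 0.1512 0.096 ]
('test', 'green') [0.4951 0.1694 0.096 ]
[0.05922922 0.05018897 0.05714632] ang 78.90677169987082
```

```bash
cat > go.py <<'E'
import sys
from h import *
# go.py x y z yawdeg : units from current pose to the target
def go(x,y,z,yaw,o=None):
    o=o or telemetry.get_obs(); p=o["tool_pos"]; a=o["ee_rot"][2]
    d=np.array([x,y,z])-p
    t=(np.degrees(a)-yaw+180)%360-180
    return np.round([ (d[0]*np.cos(a)+d[1]*np.sin(a))/.05,(d[0]*np.sin(a)-d[1]*np.cos(a))/.05,-d[2]/.05,t/10],3)
if __name__=="__main__":
    v=list(map(float,sys.argv[1:])); print(telemetry.get_obs()["time"])
    for i in range(0,len(v),4): print(go(*v[i:i+4]))
E
python3 go.py .527 .333 .40 79
```

```text
0.35
[-8.046 -1.475  0.089  8.348]
```

Request:
apply_moves(
  moves=[
    [[-1,-0.2,0,1,0],[-2,-0.4,0,2,0.15],[-3,-0.55,0,3,0.36],[-4,-0.75,0,4,0.36],[-5,-0.9,0,5,0.36],[-6,-1.1,0,6,0.36],[-7,-1.3,0,7,0.36],[-8.05,-1.48,0,8,0.36],[-8.05,-1.48,0,8.35,0.36],[-8.05,-1.48,0,8.35,0.36]],
  ],
)

```text
time: 1.6
tool_pos: [0.5277, 0.3323, 0.4042]
ee_rot: [-3.141, 0.0, 1.378]
wrist_force: [0.6, -0.0, -0.4]
width: 0.0601
finger_force: 0.0
```

```bash
python3 - <<'E'
from h import *
import pickle
s=snapshot("wrist"); pickle.dump(s,open("w1.pkl","wb")); cv2.imwrite("pics/w1.png",s["image"][:,:,::-1])
o=telemetry.get_obs(); print(o["time"],o["tool_pos"],o["ee_rot"],o["width"])
E
python3 go.py .507 .2276 .40 79
```

```text
1.65 [0.52720033 0.33268445 0.40452114] [-3.14118394e+00  4.21276600e-05  1.37937750e+00] 0.06012717837737042
1.65
[-2.14   0.003  0.09   0.003]
```

View pics/w1.png

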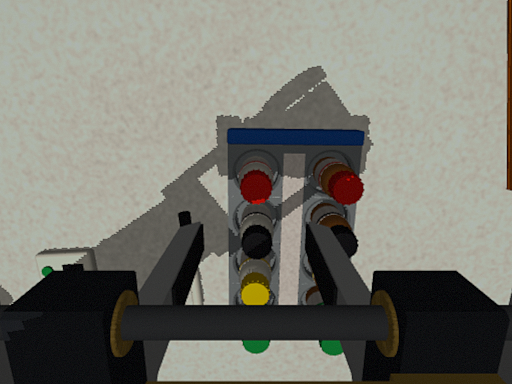

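The wrist view shows the rack's rows vertical in the image, with white bottle caps at red (256,187), black (257,241), yellow (255,293), between the open fingers. Shifting sideways gives the second place for the height check.

Request:
apply_moves(
  moves=[
    [[0.6,0,0,0,0.36],[1.2,0,0,0,0.36],[1.2,0,0,0,0.36],[1.2,0,0,0,0.36]],
  ],
)

```text
time: 2.15
tool_pos: [0.538, 0.3916, 0.4048]
ee_rot: [3.141, 0.001, 1.38]
wrist_force: [-0.2, 0.0, -0.5]
width: 0.0603
finger_force: 0.0
```

```bash
cat > w2.py <<'E'
from m import *
import pickle
a=pickle.load(open("w1.pkl","rb")); b=snapshot("wrist"); pickle.dump(b,open("w2.pkl","wb"))
for c in ("red","yellow","green","black"):
    lo,hi=C[c]
    L=[ [q for q in blobs(s,lo,hi,250,(225,120,360,300 if k==0 else 330)) if q[1][2]<45] for k,s in enumerate((a,b))]
    for k,s in enumerate((a,b)): print(c,k,[(q[0],q[1][2:],onz(s,*q[0],.096)[:2].round(4)) for q in L[k]])
    A=[q[0] for q in L[0] if q[0][0]<285]; B=[q[0] for q in L[1] if q[0][0]<285]
    if len(A)==1==len(B):
        X,e=tri([ray(a,*A[0]),ray(b,*B[0])]); print("  tri",X.round(4),np.round(e,4))
print("blue",[[blobs(s,(100,120,40),(125,255,255),200,(200,50,400,250))] for s in (a,b)])
E
python3 w2.py; python3 go.py .527 .333 .235 79
```

```text
red 0 [([255.8, 188.4], [32, 32, 749], array([0.5278, 0.3327])), ([346.8, 189.3], [28, 31, 678], array([0.6096, 0.3158]))]
red 1 [([255.9, 247.5], [31, 29, 661], array([0.5275, 0.3332])), ([348.4, 245.3], [23, 27, 355], array([0.6156, 0.3184]))]
  tri [0.5275 0.3321 0.0936] [0.0002 0.0002]
yellow 0 [([254.8, 291.4], [31, 20, 444], array([0.5065, 0.2282]))]
yellow 1 []
green 0 []
green 1 []
black 0 [([256.4, 241.8], [31, 34, 832], array([0.5182, 0.2806])), ([319.6, 267.6], [33, 76, 1065], array([0.5739, 0.2419])), ([345.3, 238.5], [28, 33, 479], array([0.6024, 0.2677]))]
black 1 []
blue [[[([295.0, 136.5], [227, 128, 137, 18, 2108])]], [[([293.3, 188.1], [229, 179, 131, 19, 2138])]]]
2.3
[-1.181e+00 -2.000e-03  3.404e+00 -4.000e-03]
```

The red cap triangulates at z = 0.094, against an expected 0.096, and the top and wrist views agree within 1 mm. I'll grasp red now.

Request:
apply_moves(
  moves=[
    [[-1.18,0,0.4,0,0.36],[-1.18,0,1.4,0,0.36],[-1.18,0,2.4,0,0.36],[-1.18,0,3.1,0,0.36],[-1.18,0,3.4,0,0.36],[-1.18,0,3.4,0,0.36],[-1.18,0,3.4,0,1],[-1.18,0,3.4,0,1],[-1.18,0,3.4,0,1],[-1.18,0,3.4,0,1]],
  ],
)

```text
time: 3.55
tool_pos: [0.5278, 0.334, 0.2363]
ee_rot: [3.139, -0.002, 1.379]
wrist_force: [0.7, 0.2, 4.4]
width: 0.0353
finger_force: 30.0
```

```bash
python3 go.py .4585 -.196 .235 120.3
```

```text
3.55
[-10.669   0.664   0.026  -4.131]
```

Request:
apply_moves(
  moves=[
    [[0,0,-0.3,0,1],[0,0,-1,0,1],[0,0,-1.9,0,1],[-0.3,0,-2.5,0,1],[-1,0,-2.6,0,1],[-2,0.1,-2.6,-0.5,1],[-3.1,0.2,-2.6,-1.3,1],[-4.2,0.3,-2.6,-2,1],[-5.2,0.4,-2.6,-2.7,1],[-6,0.4,-2.6,-3.3,1]],
  ],
)

```text
time: 4.8
tool_pos: [0.4889, 0.0336, 0.365]
ee_rot: [-3.141, -0.0, 1.957]
wrist_force: [-0.2, 0.3, -1.2]
width: 0.0352
finger_force: 29.9
```

```bash
python3 go.py .44 -.17 .365 120.3 .4585 -.196 .365 120.3
```

```text
4.8
[-3.404e+00 -2.440e+00  1.000e-03 -8.170e-01]
[-4.025e+00 -2.294e+00  1.000e-03 -8.170e-01]
```

Request:
apply_moves(
  moves=[
    [[-0.8,-0.5,0,-0.3,1],[-1.7,-1,0,-0.8,1],[-2.6,-1.5,0,-0.82,1],[-3.4,-1.95,0,-0.82,1],[-4.03,-2.29,0,-0.82,1],[-4.03,-2.29,0,-0.82,1],[-4.03,-2.29,0,-0.82,1]],
  ],
)

```text
time: 5.68
tool_pos: [0.4588, -0.1938, 0.3647]
ee_rot: [3.141, -0.001, 2.098]
wrist_force: [0.2, -0.1, -2.0]
width: 0.0354
finger_force: 29.9
```

```bash
python3 - <<'E'
from h import *
import pickle
s=snapshot("wrist"); pickle.dump(s,open("w3.pkl","wb")); cv2.imwrite("pics/w3.png",s["image"][:,:,::-1])
E
python3 go.py .4585 -.196 .235 120.3
```

```text
5.725
[-0.042 -0.033  2.596 -0.006]
```

View pics/w3.png

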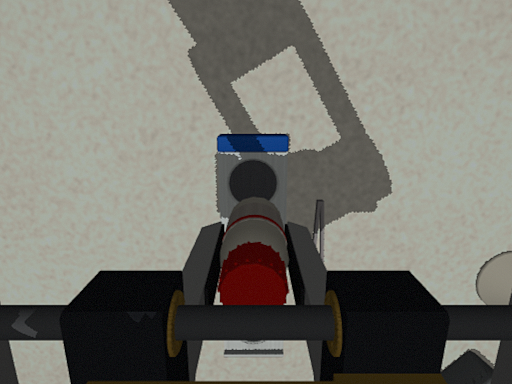

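The held bottle is upright between the fingers. The first pocket is at about (253,182) in front of it, and the blue cheek is beyond at (253,143).

```bash
python3 - <<'E'
from h import *
import pickle
s=pickle.load(open("w3.pkl","rb")); g=s["image"].max(2)
m=((g<75)*255).astype(np.uint8); M=np.zeros_like(m); M[155:196,222:286]=m[155:196,222:286]
c=max(cv2.findContours(M,cv2.RETR_EXTERNAL,cv2.CHAIN_APPROX_NONE)[0],key=cv2.contourArea)[:,0,:]
c=c[c[:,1]<194]; e=cv2.fitEllipse(c.astype(np.float32)); print(e, c.min(0),c.max(0))
for z in(.013,.02): print(onz(s,*e[0],z))
T=snapshot("top")
print(telemetry.get_obs()["tool_pos"])
E
```

```text
((252.49774169921875, 181.975830078125), (46.13513946533203, 48.6995964050293), 87.6897201538086) [228 159] [277 193]
[ 0.45703313 -0.19721974  0.013     ]
[ 0.45624976 -0.19579358  0.02      ]
[ 0.45894849 -0.19321689  0.36475964]
```

```bash
python3 go.py .4565 -.195 .237 120.3
```

```text
5.775
[-0.006 -0.06   2.555 -0.003]
```

Request:
apply_moves(
  moves=[
    [[0,-0.06,0.6,0,1],[0,-0.06,1.4,0,1],[0,-0.06,2.1,0,1],[0,-0.06,2.4,0,1],[0,-0.06,2.5,0,1],[0,-0.06,2.55,0,1],[0,-0.06,2.55,0,1],[0,-0.06,2.55,0,1]],
  ],
)

```text
time: 6.78
tool_pos: [0.4566, -0.196, 0.2382]
ee_rot: [3.14, 0.002, 2.097]
wrist_force: [-0.1, 0.2, -1.2]
width: 0.0355
finger_force: 29.9
```

Request:
apply_moves(
  moves=[
    [[0,0,0.03,0,1],[0,0,0.03,0,1],[0,0,0.03,0,0.5],[0,0,0.03,0,0.36],[0,0,0.03,0,0.36],[0,0,-0.4,0,0.36],[0,0,-1.4,0,0.36],[0,0,-2.5,0,0.36],[0,0,-2.6,0,0.36],[0,0,-2.6,0,0.36]],
  ],
)

```text
time: 8.02
tool_pos: [0.4562, -0.1957, 0.3671]
ee_rot: [3.141, 0.0, 2.098]
wrist_force: [-0.5, -0.0, -0.4]
width: 0.0601
finger_force: 0.0
```

```bash
python3 - <<'E'
from m import *
s=snapshot("wrist"); cv2.imwrite("pics/w4.png",s["image"][:,:,::-1])
for q in blobs(s,*C["red"],200,(150,100,360,330)): print("wrist",q,onz(s,*q[0],.096))
q=[b for b in blobs(S["top"],*C["red"],60,(330,205,460,290))]; print(q,[onz(S["top"],*b[0],.096) for b in q])
E
python3 go.py .5173 .2775 .40 79;
```

```text
wrist ([256.1, 205.7], [239, 190, 36, 33, 894]) [ 0.45641787 -0.19744977  0.096     ]
[([371.7, 259.4], [365, 253, 14, 14, 141])] [array([ 0.45614825, -0.19536664,  0.096     ])]
8.175
[ 7.563  5.818 -0.703  4.118]
```

View pics/w4.png

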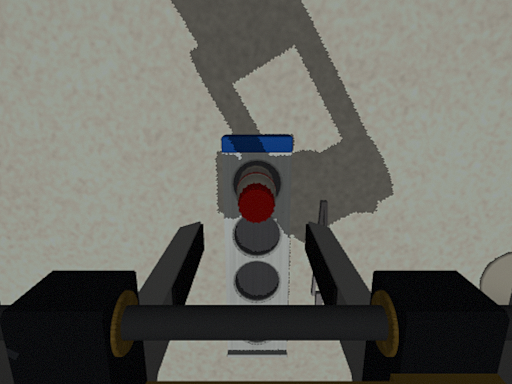

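Red stands upright in pocket 1 with its cap at (256,205), within about 2 mm of the pocket centre. Black is next.

Request:
apply_moves(
  moves=[
    [[0.8,0.6,0,0.3,0.36],[1.7,1.3,0,0.8,0.36],[2.6,2,0,1.3,0.36],[3.5,2.7,0,1.9,0.36],[4.4,3.4,0,2.4,0.36],[5.3,4.1,0,3,0.36],[6.2,4.8,0,3.5,0.36],[7,5.4,0,4.1,0.36],[7.56,5.82,0,4.12,0.36],[7.56,5.82,0,4.12,0.36]],
  ],
)

```text
time: 9.43
tool_pos: [0.5174, 0.2794, 0.3645]
ee_rot: [-3.138, 0.002, 1.382]
wrist_force: [0.3, -0.7, 0.2]
width: 0.0601
finger_force: 0.0
```

```bash
cat > wc.py <<'E'
import sys
from m import *
s=snapshot("wrist")
for c in sys.argv[1:]:
    for q in blobs(s,*C[c],200,(215,100,300,300)): print(c,q,onz(s,*q[0],.096))
    print(telemetry.get_obs()["tool_pos"],telemetry.get_obs()["ee_rot"])
E
python3 wc.py black yellow; python3 go.py .5173 .2775 .236 79
```

```text
black ([256.6, 197.7], [239, 178, 36, 40, 1099]) [0.51801471 0.27915358 0.096     ]
[0.51771392 0.27656517 0.36591703] [-3.13980552e+00  1.82982565e-03  1.37793324e+00]
yellow ([254.3, 260.7], [237, 244, 35, 33, 852]) [0.5056268  0.22510595 0.096     ]
[0.51771392 0.27656517 0.36591703] [-3.13980552e+00  1.82982565e-03  1.37793324e+00]
9.575
[ 0.017 -0.012  2.598 -0.005]
```

Request:
apply_moves(
  moves=[
    [[0,0,0.8,0,0.36],[0,0,1.7,0,0.36],[0,0,2.4,0,0.36],[0,0,2.6,0,0.36],[0,0,2.6,0,0.36],[0,0,2.6,0,1],[0,0,2.6,0,1],[0,0,2.6,0,1],[0,0,2.6,0,1]],
  ],
)

```text
time: 10.7
tool_pos: [0.5181, 0.2775, 0.2385]
ee_rot: [3.14, -0.001, 1.379]
wrist_force: [0.8, -0.0, 3.8]
width: 0.0354
finger_force: 30.0
```

```bash
python3 go.py .4847 -.2438 .236 120.3
```

```text
10.7
[-10.361   1.335   0.049  -4.131]
```

Request:
apply_moves(
  moves=[
    [[0,0,-0.3,0,1],[0,0,-1,0,1],[0,0,-1.9,0,1],[-0.3,0,-2.5,0,1],[-1,0.1,-2.6,0,1],[-2,0.2,-2.6,-0.5,1],[-3.1,0.4,-2.6,-1.3,1],[-4.2,0.5,-2.6,-2,1],[-5.2,0.6,-2.6,-2.7,1],[-6,0.7,-2.6,-3.3,1]],
  ],
)

```text
time: 11.95
tool_pos: [0.4941, -0.0256, 0.3679]
ee_rot: [3.141, 0.0, 1.957]
wrist_force: [0.5, -0.0, -0.6]
width: 0.0355
finger_force: 30.0
```

```bash
python3 go.py .4847 -.2438 .365 120.3
```

```text
11.95
[-3.971 -1.819  0.057 -0.817]
```

Request:
apply_moves(
  moves=[
    [[-0.8,-0.4,0,-0.3,1],[-1.7,-0.8,0,-0.8,1],[-2.6,-1.2,0,-0.82,1],[-3.4,-1.55,0,-0.82,1],[-3.97,-1.82,0,-0.82,1],[-3.97,-1.82,0,-0.82,1],[-3.97,-1.82,0,-0.82,1],[-3.97,-1.82,0,-0.82,1]],
  ],
)

```text
time: 12.95
tool_pos: [0.4848, -0.2409, 0.3674]
ee_rot: [3.141, -0.0, 2.099]
wrist_force: [0.5, 0.8, -0.7]
width: 0.0356
finger_force: 30.0
```

```bash
python3 go.py .4847 -.2435 .2385 120.3
```

```text
12.95
[-0.044 -0.029  2.579 -0.003]
```

Request:
apply_moves(
  moves=[
    [[-0.02,-0.02,0.6,0,1],[-0.02,-0.02,1.4,0,1],[-0.02,-0.02,2.1,0,1],[-0.02,-0.02,2.4,0,1],[-0.02,-0.02,2.5,0,1],[-0.02,-0.02,2.55,0,1],[-0.02,-0.02,2.55,0,1],[-0.02,-0.02,2.55,0,1]],
  ],
)

```text
time: 13.95
tool_pos: [0.4846, -0.2436, 0.2408]
ee_rot: [3.141, 0.002, 2.097]
wrist_force: [-0.3, -0.1, -0.9]
width: 0.0351
finger_force: 30.0
```

Request:
apply_moves(
  moves=[
    [[0,0,0.04,0,1],[0,0,0.04,0,1],[0,0,0.04,0,0.5],[0,0,0.04,0,0.36],[0,0,0.04,0,0.36],[0,0,-0.4,0,0.36],[0,0,-1.4,0,0.36],[0,0,-2.5,0,0.36],[0,0,-2.55,0,0.36],[0,0,-2.55,0,0.36]],
  ],
)

```text
time: 15.2
tool_pos: [0.4842, -0.2433, 0.3667]
ee_rot: [-3.141, -0.0, 2.098]
wrist_force: [0.6, -0.3, -1.4]
width: 0.0604
finger_force: 0.0
```

```bash
python3 wc.py red black; python3 go.py .506 .227 .367 79
```

```text
red ([256.1, 136.0], [236, 116, 41, 41, 1141]) [ 0.45650906 -0.19701346  0.096     ]
[ 0.48401004 -0.24319725  0.36462628] [-3.13955425 -0.00410603  2.09748473]
black ([259.1, 175.2], [234, 162, 46, 33, 246]) [ 0.47385525 -0.22209412  0.096     ]
black ([255.8, 201.8], [238, 182, 37, 40, 1117]) [ 0.48256291 -0.24217689  0.096     ]
[ 0.48401004 -0.24319725  0.36462628] [-3.13955425 -0.00410603  2.09748473]
15.35
[ 7.908  5.107 -0.047  4.118]
```

Request:
apply_moves(
  moves=[
    [[0.8,0.5,0,0.3,0.36],[1.7,1.1,0,0.8,0.36],[2.7,1.7,0,1.3,0.36],[3.7,2.4,0,1.9,0.36],[4.7,3,0,2.4,0.36],[5.7,3.7,0,3,0.36],[6.6,4.3,0,3.5,0.36],[7.4,4.8,0,4.1,0.36],[7.89,5.1,0,4.12,0.36],[7.89,5.1,0,4.12,0.36]],
  ],
)

```text
time: 16.6
tool_pos: [0.506, 0.2275, 0.365]
ee_rot: [-3.138, 0.002, 1.382]
wrist_force: [-0.1, -0.1, -0.3]
width: 0.0605
finger_force: 0.0
```

```bash
python3 wc.py yellow green; python3 go.py .5057 .2260 .236 79
```

```text
yellow ([255.9, 201.5], [238, 183, 37, 37, 956]) [0.50567254 0.22450733 0.096     ]
[0.50644274 0.22503689 0.36616765] [-3.14015855e+00  1.46213709e-03  1.37778258e+00]
green ([256.9, 260.0], [240, 240, 35, 40, 1099]) [0.49669763 0.17363879 0.096     ]
[0.50644274 0.22503689 0.36616765] [-3.14015855e+00  1.46213709e-03  1.37778258e+00]
16.75
[ 0.016 -0.018  2.603 -0.006]
```

Request:
apply_moves(
  moves=[
    [[0,-0.01,0.8,0,0.36],[0,-0.01,1.7,0,0.36],[0,-0.01,2.4,0,0.36],[0,-0.01,2.6,0,0.36],[0,-0.01,2.6,0,0.36],[0,-0.01,2.6,0,1],[0,-0.01,2.6,0,1],[0,-0.01,2.6,0,1],[0,-0.01,2.6,0,1]],
  ],
)

```text
time: 17.88
tool_pos: [0.5064, 0.2261, 0.2384]
ee_rot: [3.139, -0.001, 1.379]
wrist_force: [0.5, 0.0, 3.4]
width: 0.0355
finger_force: 30.0
```

```bash
python3 go.py .5129 -.2921 .236 120.3
```

```text
17.875
[-10.148   2.108   0.049  -4.132]
```

Request:
apply_moves(
  moves=[
    [[0,0,-0.3,0,1],[0,0,-1,0,1],[0,0,-1.9,0,1],[-0.3,0,-2.5,0,1],[-1,0.2,-2.6,0,1],[-2,0.4,-2.6,-0.5,1],[-3.1,0.6,-2.6,-1.3,1],[-4.2,0.8,-2.6,-2,1],[-5.2,1,-2.6,-2.7,1],[-6,1.2,-2.6,-3.3,1]],
  ],
)

```text
time: 19.12
tool_pos: [0.507, -0.0818, 0.3678]
ee_rot: [3.141, 0.0, 1.957]
wrist_force: [0.7, -0.4, -0.6]
width: 0.0355
finger_force: 30.0
```

```bash
python3 go.py .5129 -.2921 .365 120.3
```

```text
19.125
[-3.94  -1.474  0.055 -0.818]
```

Request:
apply_moves(
  moves=[
    [[-0.8,-0.3,0,-0.3,1],[-1.7,-0.6,0,-0.8,1],[-2.6,-1,0,-0.82,1],[-3.4,-1.3,0,-0.82,1],[-3.94,-1.47,0,-0.82,1],[-3.94,-1.47,0,-0.82,1],[-3.94,-1.47,0,-0.82,1],[-3.94,-1.47,0,-0.82,1]],
  ],
)

```text
time: 20.12
tool_pos: [0.5132, -0.289, 0.3674]
ee_rot: [3.141, -0.0, 2.099]
wrist_force: [0.7, -0.6, -0.3]
width: 0.0354
finger_force: 30.0
```

```bash
python3 go.py .5129 -.2921 .2385 120.3
```

```text
20.125
[-0.051 -0.037  2.579 -0.003]
```

Request:
apply_moves(
  moves=[
    [[-0.02,-0.02,0.6,0,1],[-0.02,-0.02,1.4,0,1],[-0.02,-0.02,2.1,0,1],[-0.02,-0.02,2.4,0,1],[-0.02,-0.02,2.54,0,1],[-0.02,-0.02,2.58,0,1],[-0.02,-0.02,2.58,0,1],[-0.02,-0.02,2.58,0,1]],
  ],
)

```text
time: 21.12
tool_pos: [0.513, -0.2918, 0.2394]
ee_rot: [3.141, 0.002, 2.097]
wrist_force: [-0.6, 0.2, -1.7]
width: 0.0355
finger_force: 30.0
```

Request:
apply_moves(
  moves=[
    [[0,0,0.02,0,1],[0,0,0.02,0,1],[0,0,0.02,0,0.5],[0,0,0.02,0,0.36],[0,0,0.02,0,0.36],[0,0,-0.4,0,0.36],[0,0,-1.4,0,0.36],[0,0,-2.5,0,0.36],[0,0,-2.55,0,0.36],[0,0,-2.55,0,0.36]],
  ],
)

```text
time: 22.38
tool_pos: [0.5126, -0.2915, 0.3651]
ee_rot: [-3.141, -0.001, 2.098]
wrist_force: [0.4, 0.2, -0.5]
width: 0.0601
finger_force: 0.0
```

```bash
python3 wc.py yellow black; python3 go.py .4960 .171 .367 79
```

```text
yellow ([255.3, 203.4], [240, 191, 33, 32, 500]) [ 0.51102221 -0.29120271  0.096     ]
[ 0.5124457  -0.29137897  0.36290637] [-3.13966295 -0.00439314  2.09755512]
black ([256.7, 134.4], [232, 111, 49, 44, 1308]) [ 0.484613   -0.24374245  0.096     ]
black ([257.7, 175.3], [233, 163, 47, 33, 300]) [ 0.50114801 -0.27052699  0.096     ]
[ 0.5124457  -0.29137897  0.36290637] [-3.13966295 -0.00439314  2.09755512]
22.525
[ 8.159  4.365 -0.082  4.118]
```

Request:
apply_moves(
  moves=[
    [[0.8,0.4,0,0.3,0.36],[1.7,0.9,0,0.8,0.36],[2.8,1.5,0,1.3,0.36],[3.9,2.1,0,1.9,0.36],[5,2.7,0,2.4,0.36],[6,3.2,0,3,0.36],[6.9,3.7,0,3.5,0.36],[7.7,4.1,0,4.1,0.36],[8.16,4.37,0,4.12,0.36],[8.16,4.37,0,4.12,0.36]],
  ],
)

```text
time: 23.78
tool_pos: [0.496, 0.1725, 0.3637]
ee_rot: [-3.138, 0.001, 1.382]
wrist_force: [0.3, -0.7, -1.1]
width: 0.0603
finger_force: 0.0
```

```bash
python3 wc.py green; python3 go.py .4960 .171 .236 79
```

```text
green ([256.4, 200.2], [238, 180, 38, 41, 1152]) [0.49640717 0.17118222 0.096     ]
[0.49649801 0.17021871 0.36469998] [-3.14008452e+00  1.25313603e-03  1.37772117e+00]
23.925
[ 0.013 -0.013  2.574 -0.006]
```

Request:
apply_moves(
  moves=[
    [[0,-0.01,0.8,0,0.36],[0,-0.01,1.7,0,0.36],[0,-0.01,2.4,0,0.36],[0,-0.01,2.56,0,0.36],[0,-0.01,2.56,0,0.36],[0,-0.01,2.56,0,1],[0,-0.01,2.56,0,1],[0,-0.01,2.56,0,1],[0,-0.01,2.56,0,1]],
  ],
)

```text
time: 25.05
tool_pos: [0.4964, 0.1712, 0.2389]
ee_rot: [3.139, -0.001, 1.379]
wrist_force: [0.8, -0.1, 3.5]
width: 0.0357
finger_force: 30.0
```

```bash
python3 go.py .5412 -.3404 .236 120.3
```

```text
25.05
[-9.873  2.833  0.057 -4.131]
```

Request:
apply_moves(
  moves=[
    [[0,0,-0.3,0,1],[0,0,-1,0,1],[0,0,-1.9,0,1],[-0.3,0.1,-2.5,0,1],[-1,0.3,-2.6,0,1],[-2,0.6,-2.6,-0.5,1],[-3.1,0.9,-2.6,-1.3,1],[-4.2,1.2,-2.6,-2,1],[-5.2,1.5,-2.6,-2.7,1],[-6,1.7,-2.6,-3.3,1]],
  ],
)

```text
time: 26.3
tool_pos: [0.5218, -0.1416, 0.3681]
ee_rot: [-3.142, -0.0, 1.957]
wrist_force: [1.1, 0.3, -1.5]
width: 0.0354
finger_force: 30.0
```

```bash
python3 go.py .5412 -.3404 .365 120.3
```

```text
26.3
[-3.829 -1.137  0.061 -0.818]
```

Request:
apply_moves(
  moves=[
    [[-0.8,-0.25,0,-0.3,1],[-1.7,-0.5,0,-0.8,1],[-2.6,-0.8,0,-0.82,1],[-3.4,-1,0,-0.82,1],[-3.84,-1.14,0,-0.82,1],[-3.84,-1.14,0,-0.82,1],[-3.84,-1.14,0,-0.82,1],[-3.84,-1.14,0,-0.82,1]],
  ],
)

```text
time: 27.3
tool_pos: [0.5413, -0.3375, 0.3681]
ee_rot: [3.141, -0.0, 2.099]
wrist_force: [-0.7, 0.4, -1.9]
width: 0.0355
finger_force: 30.0
```

```bash
python3 go.py .5412 -.3404 .239 120.3
```

```text
27.3
[-4.900e-02 -3.100e-02  2.582e+00 -2.000e-03]
```

Request:
apply_moves(
  moves=[
    [[-0.02,-0.02,0.6,0,1],[-0.02,-0.02,1.4,0,1],[-0.02,-0.02,2.1,0,1],[-0.02,-0.02,2.4,0,1],[-0.02,-0.02,2.54,0,1],[-0.02,-0.02,2.58,0,1],[-0.02,-0.02,2.58,0,1],[-0.02,-0.02,2.58,0,1]],
  ],
)

```text
time: 28.3
tool_pos: [0.541, -0.3406, 0.24]
ee_rot: [3.141, 0.002, 2.097]
wrist_force: [0.1, 0.2, -1.0]
width: 0.0356
finger_force: 30.0
```

Request:
apply_moves(
  moves=[
    [[0,0,0.02,0,1],[0,0,0.02,0,1],[0,0,0.02,0,0.5],[0,0,0.02,0,0.36],[0,0,0.02,0,0.36],[0,0,-0.4,0,0.36],[0,0,-1.4,0,0.36],[0,0,-2.5,0,0.36],[0,0,-3,0,0.36],[0,0,-3,0,0.36]],
  ],
)

```text
time: 29.55
tool_pos: [0.5409, -0.3405, 0.3918]
ee_rot: [3.139, 0.006, 2.098]
wrist_force: [0.7, -0.3, -0.0]
width: 0.0603
finger_force: 0.0
```

Request:
apply_moves(
  moves=[
    [[1,1,0,0,0.36],[1.8,1.8,0,0,0.36],[2.6,2.6,0,0,0.36],[3.4,3.4,0,0,0.36],[3.4,3.4,0,0,0.36],[3.4,3.4,0,0,0.36]],
  ],
)

```text
time: 30.3
tool_pos: [0.6021, -0.108, 0.3865]
ee_rot: [-3.139, -0.002, 2.098]
wrist_force: [0.3, 0.5, -0.3]
width: 0.0601
finger_force: 0.0
```

```bash
python3 - <<'E'
from m import *
for n in S: cv2.imwrite(f"pics/end_{n}.png",S[n]["image"][:,:,::-1])
for c in C:
    print(c,[(q[1][2:],onz(S["top"],*q[0],.096).round(4)) for q in blobs(S["top"],*C[c],80,(90,135,460,290))])
E
```

```text
red [([14, 15, 156], array([0.6091, 0.3147, 0.096 ]))]
yellow [([15, 15, 166], array([0.5861, 0.2058, 0.096 ]))]
green [([14, 14, 157], array([0.5748, 0.1512, 0.096 ]))]
black [([30, 21, 146], array([ 0.7163, -0.3311,  0.096 ])), ([39, 16, 196], array([ 0.6668, -0.1751,  0.096 ])), ([27, 40, 301], array([ 0.6  , -0.181,  0.096])), ([22, 30, 138], array([ 0.5373, -0.2717,  0.096 ]))]
```

View pics/end_top.png

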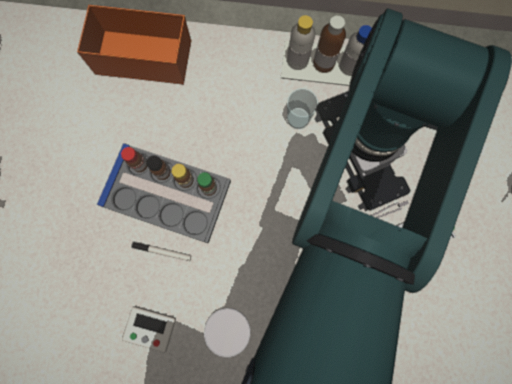

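View pics/end_scene.png

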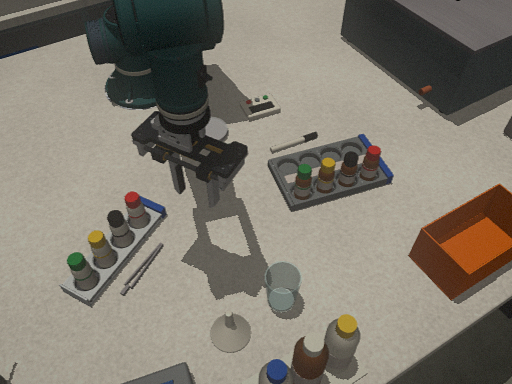

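The scene view shows all four white bottles upright in the steel rack: red (133,205), black (117,225), yellow (98,248) and green (78,270), counting from the blue cheek. The amber row hasn't moved, staying within 2 mm of its starting points, and the gripper is clear.

```bash
python3 -c "
from bench import ticket; print(ticket.close_job())"
```

```text
the job is handed in; nothing more can be done
None
```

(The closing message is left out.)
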